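# Spin the index disc under the dial gauge and brake it on its zero line

## Task

Check the run of the index disc: give its knob a brisk flick with a fingertip (no grip, no hard blow) so that the disc spins anticlockwise (seen from above) under the dial gauge, and leave it untouched while its zero line goes past the fixed pointer twice. Then, on a later pass, brake the turning disc with a fingertip on its flat rim, never by catching the knob, so that it comes to rest with the zero line at the pointer (ease it the last bit under the fingertip if need be), and take the hand away. Do not bump the gauge or its stand, and leave the things lying around where they are.

Things in the scene. Friction and masses are not known exactly. Their poses are not given: they have to be found in the camera images.
- disc_centre (a point): the disc's vertical axis at the height of its top face, 52 mm above the work surface. From 76 mm out to the rim at 115 mm nothing on the disc rises above this face (the plain outer rim); a hub 48 mm wide and 15 mm high stands at its middle
- bearing_stand: grey bearing stand under the disc, fixed to the worktop. Origin under the disc's axis on the work surface, z up. The pointer stands at its -x (towards the robot), the dial gauge at 50 degrees from its +x towards its +y
- index_disc: the turning aluminium disc with its hub, 230 mm in diameter, 14 mm thick, lying flat. Origin on its axis at work surface level, z up; zero line at its -x, knob at its +x. About 1.5 kg (0.8 to 1.25 times that); it runs very freely: left alone it loses only 0.1 to 0.25 rad/s each second and coasts for many turns; not stilled, it drifts on after a touch
- spindle (a joint): turning angle of the disc in rad, grows anticlockwise seen from above and counts on without stops, 2 pi a turn. 0, 2 pi, 4 pi ..: zero line at the pointer. At the start at rest between -4.0 and -1.5, so the first pass of the pointer is at 0, the second at 2 pi, later ones at 4 pi and so on
- zero_line (a point): outer end of the zero line, at the rim of the disc's top face, 115 mm from the axis: the one long thick black radial line, 34 mm long and 3 mm wide, running inward from the rim, opposite the knob. The other graduations, every 10 degrees, are hair lines at most 11 mm long
- pointer_tip (a point): tip of the fixed dark steel pointer in front of the disc (-x side of the stand), 3 mm outside the rim and level with the top face. Its bracket reaches out to 147 mm from the axis and is 26 mm wide and 53 mm high
- knob_centre (a point): half-way up the black upright knob fixed on the disc's face 66 mm from the axis, opposite the zero line: 20 mm in diameter, 34 mm high above the face. It goes round with the disc; a fingertip pushing it sideways along its circle at 0.1 to 0.2 m/s sets the disc spinning at 2 to 5 rad/s; below 1.8 rad/s it may not coast far enough, and much faster is a blow
- turn_knob: the same knob as a body, revolving on its own stud; origin at its foot on the disc's face
- gauge_stand: fixed magnetic stand behind and left of the disc: block 60 x 50 x 55 mm, post 190 mm high. Origin at its foot, 0.16 m from the disc's axis. Its arm, 165 to 185 mm up, reaches over the rim and carries a dial gauge (48 mm dial, centre 138 mm up) with a thin plunger down to the face 101 mm from the axis. The knob passes below the dial and inside the plunger
- oil_bottle: bystander: small white oil bottle with a red spout, 54 mm across, 126 mm high, standing right of the disc; origin under its middle
- hex_key: bystander: dark hexagon key, 36 x 104 mm, 8 mm thick, lying right of the disc and in front; origin under its middle
- collet: bystander: steel collet, 33 mm across, 40 mm high, standing left of the disc; origin under its middle
- setup_block: bystander: steel block with holes, 51 x 76 x 25 mm, lying left of the disc; origin under its middle

How it is judged:
By the outcome, as a careful person would: the job done as asked, in the order asked, and still so for the second after the job is handed in, with the robot touching nothing.
It also fails if it takes over 51 s, if anything falls off the work surface, if the arm or the gripper's body presses on something with over 40 N, if the wrist force passes 120 N, or if a joint passes its speed limit or range.

## Robot

A 6-joint arm with a two-finger parallel gripper is mounted at the origin on a cart in front of the work surface, level with it; the furniture and walls round the work are solid. World frame = base frame: x ahead of the robot, y to its left, z up, the work surface at z = 0. Lengths are in m, angles in rad, forces in N, time in s.
With the tool pointing down it reaches from about 0.375 to 0.975 m from the base axis. Payload 3.8 kg.
Tool frame: the origin (TCP) lies midway between the tips of the shut fingers; the grasp point (between the pads) lies ctrl.hold_point_z behind it (ctrl.hold_point_z is the distance from the TCP to the grasp point, in m); z points along the fingers, y is the line along which they close (so a half turn about z gives the same grasp; the last joint's range is limited). The gripper opens to 88 mm and grips with 3 to 60 N. Pads are 18 mm wide; open, the fingers measure 123 mm over their backs; the gripper's body (75 mm by 187 mm) begins 45 mm behind the grasp point.
Start: joints at [1.253, 0.264, 1.604, -0, 1.274, -0.037], TCP at [0.187, 0.649, 0.239] pointing down, gripper open.
Joint ranges: [-2.63, 2.63], [-0.94, 2.18], [0.31, 2.57], [-1.31, 4.45], [0, 2.66], [-2.55, 2.55]. Speed limits (rad/s): [2.57, 2.57, 3.14, 3.14, 3.14, 3.14].

## Interface

Orientations are given as a unit quaternion [x, y, z, w].
In Python, from bench import ctrl gives the robot as it stands.
- The arm moves only by the tool apply_moves, never from a script. Its argument "targets" is a list that holds one entry, the list of rows, each a list of 5 numbers: the shift along the tool's x, y, z in mm, then the turn about the tool's z in rad, then the closure in counts, from 0 (fully open) to 255 (shut). In form: [[[dx, dy, dz, twist, fingers], ...]]. A call has 1 to 8 rows; each row shifts and turns the commanded pose from where the row before left it, along the tool's axes as they then stand; what a row does not reach is not made up. A row lasts 1/12 s, in which the tool goes at most 41.7 mm and 7.16 degrees, less where a joint would pass 70% of its speed; a pose out of reach is approached as far as the arm can. A call is refused whole if a number of a shift passes 41.7 or a number of a turn 0.125, either way. A call with a gripper value outside its range is refused whole. The fingers move at their own pace and stop on an object; "grip_force" is the grip in N (left out, the last holds). Time passes only in rows, so rows that do not move let the fingers close. It gives the time, the measured TCP pose, the force, the opening and the grip force at its end, in the units of the state.
- ctrl.get_state(): the state, without advancing time (a new reading comes with each control period).
- ctrl.get_image(name): name is "side" or "top"; returns (picture, depth): 400x640x3 uint8, red, green, blue; 400x640 float32, m along the optical axis (not along the pixel's ray), 0 where there is no reading.
- ctrl.camera_info(name): a dict with "fov_y" (degrees; the focal length in pixels is half the picture's height over the tangent of half this angle, whatever the lens; pixels are square), "cx", "cy" (the principal point, pixels), "k1" (the pictures are not rectified: a ray, as slopes to the right and down, at radius r is drawn at 1 + k1 r^2 times it, then the intrinsics apply), "origin" and "attitude" of the camera in the world. Camera axes: x right, y up, looking along -z (the intrinsics and any distortion apply to the point x, -y, -z); pixel columns grow to the right and rows downward; lengths in m; the calibration is good to about 2 mm. A picture is of the moment at which its call begins. camera_info takes no time and is no camera call.
- ctrl.job_done(): hands the job in; it is judged then, once.
The state is a dict: "t": time; "joint_positions": joint angles; "qvel": joint speeds; "tau": joint torques, N m; "tcp_pos": TCP position; "ee_rot": TCP orientation; "contact_force": force on the tool from outside, world axes, zero at the start; "wrist_torque": the same for the moment, N m; "gripper_width": finger opening in m; "grasp_force": force on a finger pad.
Only numpy, scipy, OpenCV 4.12 (cv2) and the standard library are available. Lean on these libraries where they do the work, as an engineer would, in place of code of your own. Each camera call takes 0.05 s, during which the arm holds its last target. There are 200 camera calls.

## Working session

There is one attempt and no reset: what is moved stays moved. The work goes in short steps, Python scripts to look and compute and a tool call to move; the robot and the scene stay as the last step left them, time stands still between calls to the robot, and variables do not carry over. Pictures are saved under pics/ and viewed, at most 10 in all, crops included, and the job is handed in when it is done.

Besides the shell and the picture viewer there is one more tool, called after "Call:" by a JSON object that holds its "method" and its "body". apply_moves: Moves the arm, as the interface text tells. Its arguments: {"type":"object","properties":{"targets":{"type":"array"},"grip_force":{"type":"number"}},"required":["targets"]}

```bash
ls; mkdir -p pics; python3 - <<'E'
from bench import ctrl
import cv2,numpy as np
s=ctrl.get_state();print(s, ctrl.hold_point_z)
for n in("side","top"):
    print(ctrl.camera_info(n)); p,d=ctrl.get_image(n); cv2.imwrite(f"pics/{n}0.png",p[:,:,::-1]); np.save(f"{n}0.npy",d)
E
```

```text
pics
{'t': 0.0, 'joint_positions': array([ 1.25311780e+00,  2.64697427e-01,  1.60534055e+00, -1.45465263e-06,
        1.27366681e+00, -3.68942672e-02]), 'qvel': array([-1.48836580e-04, -5.92126173e-05,  3.05822753e-03,  1.10327123e-04,
        1.40925356e-03, -1.07901831e-03]), 'tau': array([ 2.07367343e-04, -5.02096796e+01, -3.56881607e+01,  7.27285375e-02,
        2.90433678e-02, -1.61064982e-04]), 'tcp_pos': array([0.18683309, 0.64791494, 0.23744359]), 'ee_rot': array([ 1.39931110e-01,  9.90160678e-01, -1.03963553e-03, -1.85562546e-04]), 'contact_force': array([-0.78173224, -0.07074244, -0.33684773]), 'wrist_torque': array([-0.02137398,  0.01967635, -0.04201104]), 'grasp_force': 0.0, 'gripper_width': 0.08799032343818342} 0.0187
{'fov_y': 53.90993407721134, 'cx': 318.75692156820793, 'cy': 196.00041948128435, 'k1': -0.005949205378523801, 'origin': array([0.54804398, 0.68700901, 0.69762303]), 'attitude': array([-3.94856194e-04,  4.01444044e-01,  9.15862797e-01, -6.15310031e-03])}
{'fov_y': 54.169312500658194, 'cx': 320.00307989198456, 'cy': 196.36818702811507, 'k1': -0.05352976453540579, 'origin': array([ 0.44447516, -0.01776033,  0.95603724]), 'attitude': array([ 0.05124242, -0.04746356, -0.69798524,  0.71269771])}
```

View pics/top0.png

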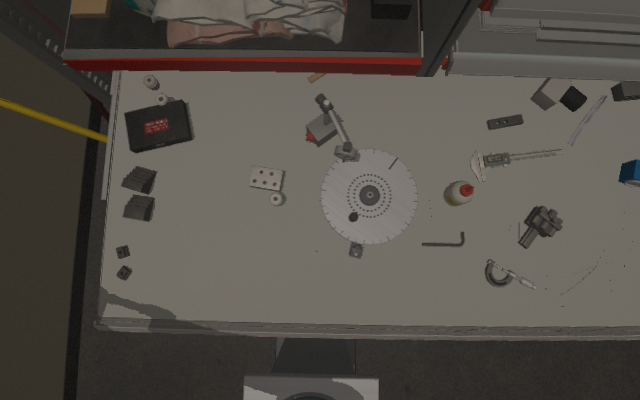

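View pics/side0.png

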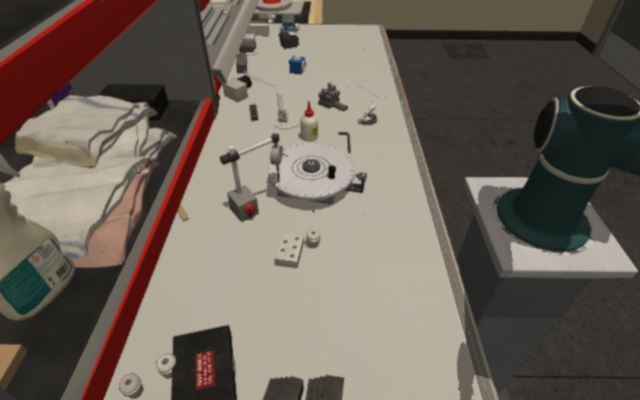

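The top view shows the disc centred near (370,196), knob (353,216), zero line (393,162), pointer bracket (356,250) and dial (347,153). In the side view the disc is at (312,168).

```bash
cat > h.py <<'E'
import numpy as np,cv2
from scipy.spatial.transform import Rotation as R
from bench import ctrl
C={n:ctrl.camera_info(n) for n in("side","top")}
def K(c):
    f=200/np.tan(np.radians(c["fov_y"]/2)); return np.array([[f,0,c["cx"]],[0,f,c["cy"]],[0,0,1]]),np.array([c["k1"],0,0,0.])
def ray(n,u,v):
    c=C[n];k,d=K(c);p=cv2.undistortPoints(np.array([[[u,v]]],float),k,d,None,None,None)[0,0]
    return R.from_quat(c["attitude"]).apply([p[0],-p[1],-1])
def plane(n,u,v,z):
    r=ray(n,u,v);o=C[n]["origin"];return o+r*(z-o[2])/r[2]
def proj(n,P):
    c=C[n];k,d=K(c);q=R.from_quat(c["attitude"]).inv().apply(np.atleast_2d(P)-c["origin"])*[1,-1,-1]
    return cv2.projectPoints(q,np.zeros(3),np.zeros(3),k,d)[0][:,0]
E
python3 - <<'E'
from h import *
for n,u,v in [("top",369.5,196),("side",312,166)]: print(n,plane(n,u,v,.067))
a=cv2.imread("pics/top0.png")[135:265,300:480]; b=cv2.imread("pics/side0.png")[125:215,220:380]
cv2.imwrite("pics/c1.png",cv2.resize(a,None,fx=4.4,fy=4.4,interpolation=cv2.INTER_CUBIC))
cv2.imwrite("pics/c2.png",cv2.resize(b,None,fx=5,fy=5,interpolation=cv2.INTER_CUBIC))
d=np.load("top0.npy");print(d[196,369],d[230,380],d[270,369])
E
```

```text
top [ 0.57263071 -0.12531148  0.067     ]
side [ 0.5720644 -0.1111542  0.067    ]
0.8990782 0.90210915 0.94177014
```

View pics/c1.png

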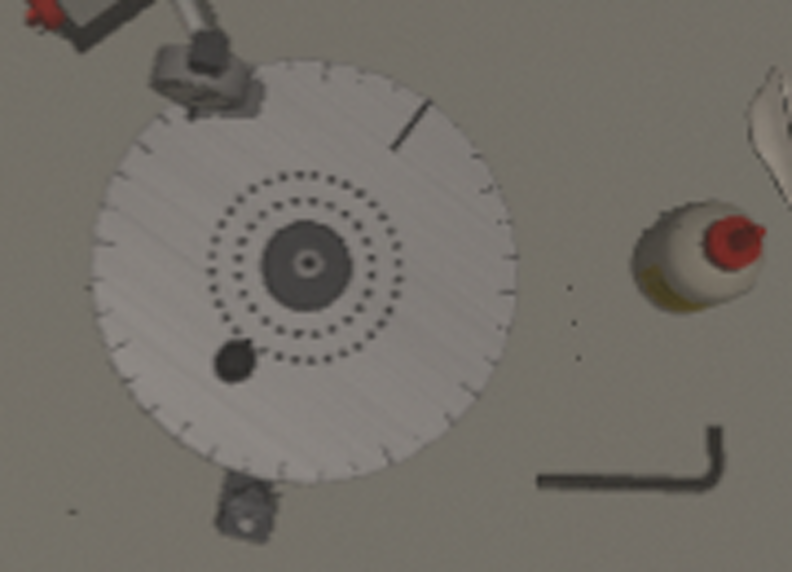

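View pics/c2.png

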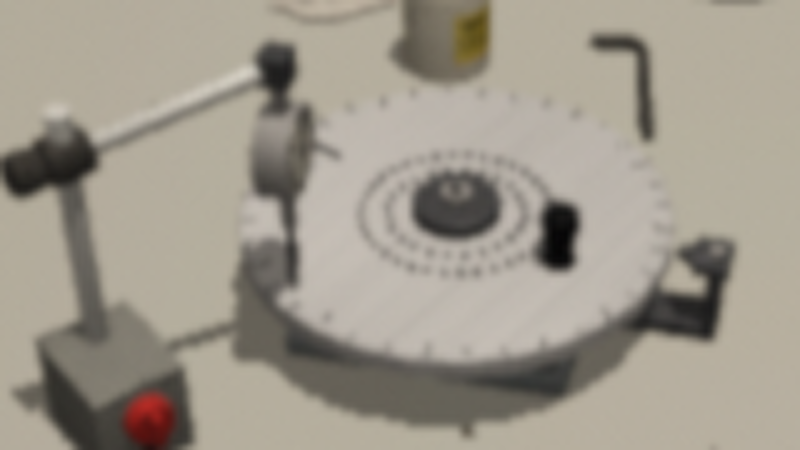

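The crops give: disc centre (304,271) of crop 1, zero line (430,102)-(393,148), knob top (235,361), pointer bracket (246,510). In crop 2 the hub top is at (457,190), the pointer tip at (681,253) and the knob top at (560,215).

```bash
cat >> h.py <<'E'
def tri(a,b):
    r,s=ray("top",*a),ray("side",*b);o,p=C["top"]["origin"],C["side"]["origin"]
    x=np.linalg.lstsq(np.c_[r,-s],p-o,rcond=None)[0];return (o+r*x[0]+p+s*x[1])/2,np.linalg.norm(o+r*x[0]-p-s*x[1])
E
python3 - <<'E'
from h import *
T=lambda x,y:(300+x/4.4-.5+.5/4.4,135+y/4.4-.5+.5/4.4)
S=lambda x,y:(220+x/5-.4,125+y/5-.4)
print("hubtop",tri(T(307,263),S(457,190)))
print("pointer",tri(T(250,478),S(681,253)))
print("knobtop",tri(T(235,360),S(560,210)))
# centre by rim fit: rim points on plane z=.052
pts=[(92,288),(517,257),(326,60),(282,482),(108,243),(517,293),(430,102),(188,455),(476,394),(390,462)]
P=np.array([plane("top",*T(*p),.052)[:2] for p in pts])
A=np.c_[2*P,np.ones(len(P))];x=np.linalg.lstsq(A,(P**2).sum(1),rcond=None)[0];c=x[:2];print("c",c,np.sqrt(x[2]+c@c))
for nm,p in [("z",(430,102)),("zi",(393,148)),("ptr",(250,476)),("brk",(243,535))]:
    v=plane("top",*T(*p),.052)[:2]-c;print(nm,np.hypot(*v),np.degrees(np.arctan2(v[1],v[0])))
pts=[(670,225),(470,363),(250,215),(430,88),(575,110),(640,300),(330,320)]
P=np.array([plane("side",*S(*p),.052)[:2] for p in pts])
A=np.c_[2*P,np.ones(len(P))];x=np.linalg.lstsq(A,(P**2).sum(1),rcond=None)[0];c2=x[:2];print("c side",c2,np.sqrt(x[2]+c2@c2))
v=plane("top",*T(235,361),.086)[:2]-c;print("knob",v,np.hypot(*v),np.degrees(np.arctan2(v[1],v[0])))
v=plane("side",*S(681,253),.052)[:2]-c;print("ptr side",v,np.hypot(*v),np.degrees(np.arctan2(v[1],v[0])))
for nm,p in [("bottle",(690,255)),("collet",None)]:
    if p: print(nm,plane("top",*T(*p),.06))
print("collet",plane("top",276,199,.04),"block",plane("top",266,178,.025),"gauge",plane("top",346,151,.14))
E
```

```text
hubtop (array([ 0.57563993, -0.12490633,  0.06750081]), np.float64(0.001304808371715993))
pointer (array([ 0.46166785, -0.09732975,  0.04968845]), np.float64(0.005856527248917201))
knobtop (array([ 0.52272439, -0.08640197,  0.08538442]), np.float64(0.0008491183037212901))
c [ 0.57556794 -0.12651782] 0.11261584075968807
z 0.11359721634174944 -35.81808754293312
zi 0.08094558140259393 -34.935964355444504
ptr 0.1137658917154571 165.24233746474312
brk 0.14428263142096234 167.05123933992618
c side [ 0.57200619 -0.12572255] 0.11213109188000785
knob [-0.05298397  0.04010919] 0.06645334904042347 142.87405663113458
ptr side [-0.116465    0.03251932] 0.12091981605066758 164.39922259930884
bottle [ 0.58589676 -0.32912176  0.06      ]
collet [0.56480343 0.09246033 0.04      ] block [0.61760179 0.12045233 0.025     ] gauge [ 0.65850987 -0.06581118  0.14      ]
```

```bash
cat >> h.py <<'E'
def pose():
    s=ctrl.get_state();r=R.from_quat(s["ee_rot"]);y=r.as_matrix()[:,1]
    return s,s["tcp_pos"],r,np.degrees(np.arctan2(y[1],y[0]))
def need(P):
    s,p,r,_=pose();return r.inv().apply(np.array(P)-p)*1000
E
python3 - <<'E'
from h import *
s,p,r,yaw=pose();print(p,yaw)
g=np.array([.546,-.0366,p[2]]);n=24;tw=(yaw+30)/n;print("twist",np.radians(tw))
for i in range(n):
    a=np.radians(yaw-tw*i);d=(g-p)/n*1000;y=np.array([np.cos(a),np.sin(a),0]);x=np.array([-y[1],y[0],0])
    print(i,"x",(d@x).round(1),"y",(d@y).round(1),end="; ")
print(r.as_matrix().round(2))
E
```

```text
[0.18687381 0.64795628 0.237534  ] 73.90999201111543
twist 0.07556547859645701
0 x -22.3 y -23.3; 1 x -24.0 y -21.5; 2 x -25.5 y -19.6; 3 x -26.9 y -17.7; 4 x -28.2 y -15.6; 5 x -29.3 y -13.4; 6 x -30.2 y -11.1; 7 x -31.0 y -8.8; 8 x -31.6 y -6.5; 9 x -32.0 y -4.1; 10 x -32.2 y -1.6; 11 x -32.2 y 0.8; 12 x -32.0 y 3.2; 13 x -31.7 y 5.6; 14 x -31.2 y 8.0; 15 x -30.5 y 10.3; 16 x -29.6 y 12.6; 17 x -28.6 y 14.8; 18 x -27.4 y 16.9; 19 x -26.0 y 18.9; 20 x -24.5 y 20.9; 21 x -22.9 y 22.7; 22 x -21.1 y 24.3; 23 x -19.2 y 25.8; [[-0.96  0.28 -0.  ]
 [ 0.28  0.96 -0.  ]
 [ 0.   -0.   -1.  ]]
```

Call:
{"method": "apply_moves", "body": {"targets": [[[-22.3,-23.3,0,0.0756,255],[-24,-21.5,0,0.0756,255],[-25.5,-19.6,0,0.0756,255],[-26.9,-17.7,0,0.0756,255],[-28.2,-15.6,0,0.0756,255],[-29.3,-13.4,0,0.0756,255],[-30.2,-11.1,0,0.0756,255],[-31,-8.8,0,0.0756,255]]], "grip_force": 20}}

```text
t: 0.77
tcp_pos: [0.3069, 0.4186, 0.2381]
ee_rot: [0.43, 0.903, -0.0, -0.0]
contact_force: [0.3, 0.3, 0.0]
gripper_width: 0.037
grasp_force: 0.0
```

Call:
{"method": "apply_moves", "body": {"targets": [[[-31.6,-6.5,0,0.0756,255],[-32,-4.1,0,0.0756,255],[-32.2,-1.6,0,0.0756,255],[-32.2,0.8,0,0.0756,255],[-32,3.2,0,0.0756,255],[-31.7,5.6,0,0.0756,255],[-31.2,8,0,0.0756,255],[-30.5,10.3,0,0.0756,255]]]}}

```text
t: 1.43
tcp_pos: [0.4265, 0.1905, 0.2384]
ee_rot: [0.679, 0.734, -0.0, -0.0]
contact_force: [1.9, 0.4, 0.0]
gripper_width: 0.0003
grasp_force: 0.0
```

Call:
{"method": "apply_moves", "body": {"targets": [[[-29.6,12.6,8,0.0756,255],[-28.6,14.8,8,0.0756,255],[-27.4,16.9,8,0.0756,255],[-26,18.9,8,0.0756,255],[-24.5,20.9,8,0.0756,255],[-22.9,22.7,8,0.0756,255],[-21.1,24.3,8,0.0756,255],[-19.2,25.8,8,0.0756,255]]]}}

```text
t: 2.1
tcp_pos: [0.546, -0.0376, 0.1739]
ee_rot: [0.867, 0.498, -0.0, -0.0]
contact_force: [0.2, 1.4, -0.6]
gripper_width: 0.0002
grasp_force: 0.0
```

```bash
python3 - <<'E'
from h import *
s,p,r,y=pose();print(s["t"],p,y,s["joint_positions"],s["contact_force"],need([.546,-.0366,.066]))
a,_=ctrl.get_image("top");b,_=ctrl.get_image("side")
cv2.imwrite("pics/m1.png",np.vstack([cv2.resize(a[120:290,250:490],(700,496)),])[:,:,::-1])
cv2.imwrite("pics/m2.png",cv2.resize(b[60:230,200:440],(700,496))[:,:,::-1])
E
```

```text
2.1 [ 0.54599222 -0.03756501  0.17387213] -30.27676261514988 [-1.14253046e-01  7.44444003e-02  1.94772263e+00  8.34196864e-05
  1.12015946e+00  4.14139709e-01] [ 0.15992917  1.41282903 -0.60842137] [  0.8617468   -0.40408643 107.87224707]
```

View pics/m1.png

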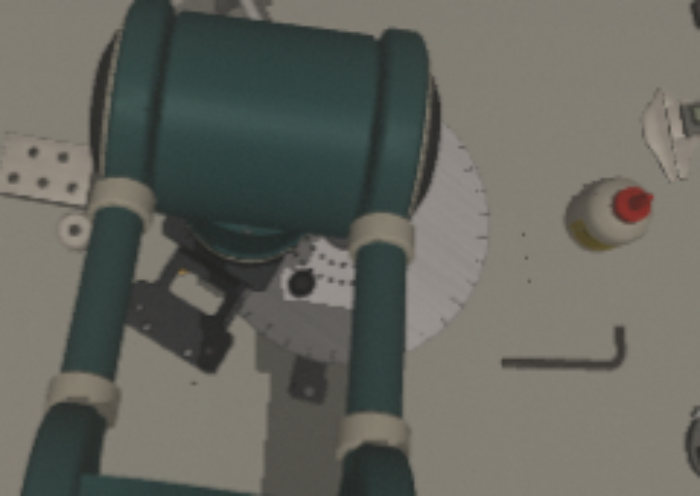

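View pics/m2.png

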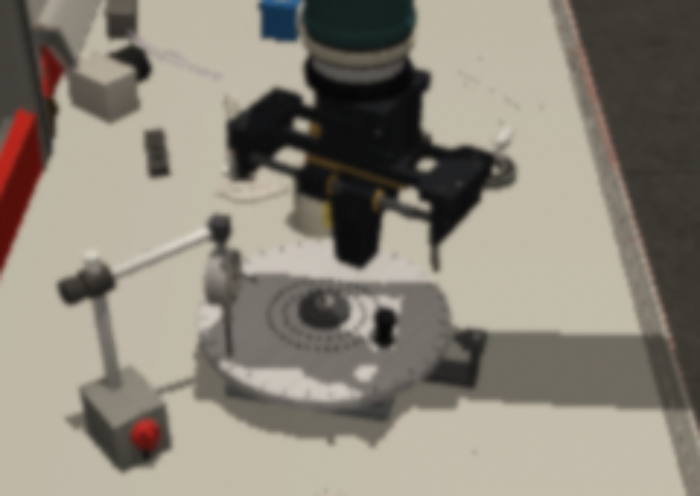

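The top view shows the wrist over the disc's left half, with the knob visible at crop (300,283). The side view shows the shut fingers above the disc near (357,260) with the dial at (222,275). With this yaw, the gripper body would come too close to the dial on the way down, so I am checking another yaw.

```bash
python3 - <<'E'
from h import *
# post top: c1 crop clamp not visible; top0 clamp (322,101); side crop2 post top (58,112)
print("post top",tri((322,101),(231,147)))
print("arm end clamp",tri((347,146),(220+276/5,125+62/5)))
print("dial",tri((345,152),(220+283/5,125+150/5)))
for u,v in [(335,146),(360,160),(337,158),(358,152)]: print(plane("top",u,v,.138))
d=np.load("top0.npy");k,_=K(C["top"])
# highest points near the gauge from depth
c=C["top"];A=R.from_quat(c["attitude"])
for v in range(85,165,8):
    for u in range(310,365,9):
        P=c["origin"]+ray("top",u,v)*d[v,u]
        if P[2]>.09: print((u,v),P.round(3),end=' ')
E
```

```text
post top (array([ 0.74636905, -0.01247167,  0.19571143]), np.float64(0.002706361807320978))
arm end clamp (array([ 0.65557814, -0.06493289,  0.18601923]), np.float64(0.0025542865371755885))
dial (array([ 0.65568987, -0.06377898,  0.13687244]), np.float64(0.0026828636545441205))
[ 0.6696105  -0.04212569  0.138     ]
[ 0.63985712 -0.09613641  0.138     ]
[ 0.64321377 -0.04681655  0.138     ]
[ 0.65737161 -0.09173616  0.138     ]
(319, 101) [ 0.758 -0.006  0.171] (328, 101) [ 0.751 -0.025  0.189] (328, 109) [ 0.739 -0.025  0.174] (337, 125) [ 0.704 -0.044  0.176] (346, 141) [ 0.668 -0.063  0.185] (337, 149) [ 0.659 -0.046  0.155] (346, 149) [ 0.649 -0.063  0.192] (346, 157) [ 0.647 -0.066  0.135]
```

Call:
{"method": "apply_moves", "body": {"targets": [[[8,-0.7,3,0.1217,255],[8,0.3,4,0.1217,255],[0,0,4,0.1217,255],[0,0,4,0.1217,255],[0,0,4,0.1217,255],[0,0,4,0.1217,255],[0,0,4,0.1217,255],[0,0,4,0.1217,255]]]}}

```text
t: 2.87
tcp_pos: [0.5537, -0.0217, 0.1433]
ee_rot: [0.999, 0.034, -0.0, -0.0]
contact_force: [1.0, -0.4, 0.2]
gripper_width: 0.0003
grasp_force: 0.0
```

Call:
{"method": "apply_moves", "body": {"targets": [[[0,0,4,0.1217,255],[0,0,4,0.1217,255],[0,0,15,0,255],[0,0,20,0,255],[0,0,20,0,255],[0,0,8,0,255],[0,0,0,0,255]]]}}

```text
t: 3.45
tcp_pos: [0.5517, -0.0218, 0.0702]
ee_rot: [0.996, -0.085, -0.003, -0.0]
contact_force: [-0.3, 0.3, -0.5]
gripper_width: 0.0004
grasp_force: 0.0
```

```bash
python3 - <<'E'
from h import *
s,p,r,y=pose();print(s["t"],p,y,s["joint_positions"],s["contact_force"])
n=need([.5225,-.0864,p[2]]);print("to knob",n,np.hypot(*n[:2]))
b,_=ctrl.get_image("side")
cv2.imwrite("pics/m3.png",cv2.resize(b[60:230,200:440],(700,496))[:,:,::-1])
E
```

```text
3.45 [ 0.55170515 -0.02175298  0.07017846] -99.72227563563737 [-8.46205517e-02  2.02389380e-01  2.01647776e+00  2.00986395e-04
  9.28325528e-01  1.65574150e+00] [-0.27726279  0.3254538  -0.52283118]
to knob [-17.86819372  68.6504992    0.12160246] 70.93774303365976
```

View pics/m3.png

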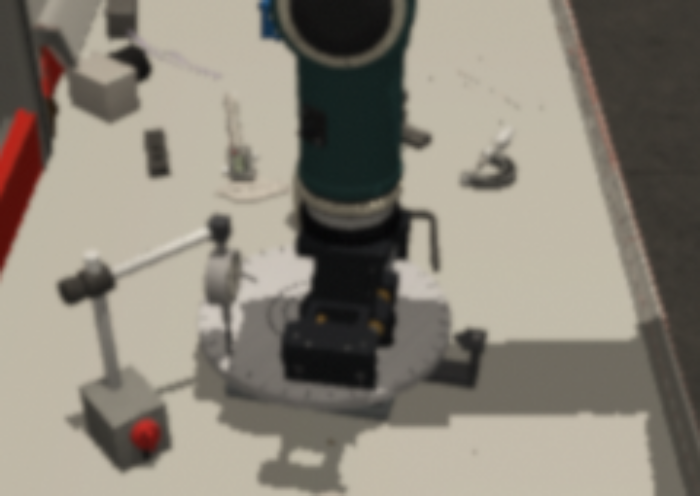

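Call:
{"method": "apply_moves", "body": {"targets": [[[-2.6,9.7,0,0,255],[-4.4,16,0,0,255],[-4.4,16,0,0,255],[-4,16.1,0,0,255],[-2.1,16.4,0,0,255],[0,4,0,0,255],[0,-4,-10,0,255],[0,0,-25,0,255]]]}}

```text
t: 4.17
tcp_pos: [0.5221, -0.0918, 0.1061]
ee_rot: [0.996, -0.086, -0.003, -0.001]
contact_force: [0.1, 0.2, -0.4]
gripper_width: 0.0005
grasp_force: 0.0
```

```bash
python3 - <<'E'
from h import *
s,p,r,y=pose();print(s["t"],p,y,s["contact_force"])
ims=[]
for i in range(3):
    t=ctrl.get_state()["t"];b,_=ctrl.get_image("side");a,_=ctrl.get_image("top")
    print(t); cv2.imwrite(f"pics/f{i}.png",np.hstack([cv2.resize(x,None,fx=3,fy=3)[:,:,::-1] for x in (b[110:230,220:350],a[130:270,300:430][:120])]))
E
```

```text
4.1667 [ 0.52211805 -0.09183983  0.1061092 ] -99.84873144021964 [ 0.09762596  0.15645883 -0.44550787]
4.1667
4.2667
4.3667
```

Call:
{"method": "apply_moves", "body": {"targets": [[[0.6,20,0,0,255],[0.6,32,0,0,255],[0.6,32,0,0,255],[0.6,19,0,0,255],[0,0,0,-0.12,255],[0,0,0,-0.12,255],[0,0,0,-0.12,255],[0,0,0,-0.12,255]]]}}

```text
t: 5.13
tcp_pos: [0.5085, -0.1942, 0.1064]
ee_rot: [0.988, 0.157, -0.001, -0.001]
contact_force: [0.6, -0.4, 0.9]
gripper_width: 0.0008
grasp_force: 0.0
```

```bash
cat >> h.py <<'E'
c0=np.array([.5755,-.1257]);PTR=165.5
def zero(img,n,r0=84,r1=101):
    g=cv2.GaussianBlur(img,(0,0),.6).astype(np.float32).mean(2)
    th=np.radians(np.arange(0,360,.5));rr=np.arange(r0,r1,1.5)/1000
    P=np.stack([c0[0]+rr[:,None]*np.cos(th),c0[1]+rr[:,None]*np.sin(th),np.full((len(rr),len(th)),.052)],-1)
    q=proj(n,P.reshape(-1,3)).astype(np.float32).reshape(len(rr),len(th),2)
    A=cv2.remap(g,q[...,0],q[...,1],cv2.INTER_LINEAR)
    S=lambda k:np.roll(A,k,1)
    m=cv2.blur(A,(3,1),borderType=cv2.BORDER_REPLICATE)
    f=np.minimum(S(9),S(-9))-m          # darker than both sides
    sc=np.percentile(f,25,axis=0)-1.0*np.abs(S(9)-S(-9)).mean(0)
    i=int(sc.argmax());w=np.arange(-3,4);v=np.clip(sc[(i+w)%720],0,None)
    return (i+(v*w).sum()/max(v.sum(),1e-6))/2,sc[i],np.sort(sc)[-12]
def look(tag=None):
    o=[]
    for n in("top","side"):
        t=ctrl.get_state()["t"];im,_=ctrl.get_image(n);a,s,b=zero(im,n);o.append((n,round(t,3),round((a-PTR+180)%360-180,1),round(float(s),1),round(float(b),1)))
        if tag: cv2.imwrite(f"pics/{tag}_{n}.png",im[:,:,::-1])
    return o
E
python3 - <<'E'
from h import *
for n in("top","side"): print(n,zero(cv2.imread(f"pics/{n}0.png"),n))
for i in range(3):
    for l in look(f"g{i}"): print(l)
s,p,r,y=pose();print(s["t"],p,y)
E
```

```text
top (np.float64(324.44387584082574), np.float32(37.14743), np.float32(0.3473072))
side (np.float64(51.72475775387853), np.float32(0.6717478), np.float32(-0.2789777))
('top', 5.133, np.float64(-165.0), 0.6, -0.4)
('side', 5.183, np.float64(106.2), 25.0, -0.3)
('top', 5.233, np.float64(-171.6), 0.6, -0.9)
('side', 5.283, np.float64(125.5), 1.5, -0.3)
('top', 5.333, np.float64(138.9), 25.2, -0.6)
('side', 5.383, np.float64(147.9), 30.1, -0.3)
5.4333 [ 0.50914364 -0.19424176  0.10721351] -72.38985678133325
```

Call:
{"method": "apply_moves", "body": {"targets": [[[0,0,0,-0.123,255],[0,0,0,-0.123,255],[0,0,0,-0.123,255],[0,0,0,-0.123,255],[0,0,0,-0.123,255],[0,0,0,-0.123,255],[0,0,0,0,255],[0,0,0,0,255]]]}}

```text
t: 6.1
tcp_pos: [0.5094, -0.1944, 0.1076]
ee_rot: [0.867, 0.498, -0.0, -0.0]
contact_force: [-0.3, 0.7, -0.2]
gripper_width: 0.0004
grasp_force: 0.0
```

```bash
python3 - <<'E'
from h import *
for i in range(3):
    for l in look(f"h{i}"): print(l)
s,p,r,y=pose();print(s["t"],p,y,need([.5069,-.1943,.052]))
E
```

```text
('top', 6.1, np.float64(-66.7), 43.1, -0.7)
('side', 6.15, np.float64(-56.2), 49.5, -0.5)
('top', 6.2, np.float64(-46.9), 43.4, -0.5)
('side', 6.25, np.float64(-36.1), 36.0, -0.1)
('top', 6.3, np.float64(-26.9), 46.0, -0.0)
('side', 6.35, np.float64(-16.5), 27.9, -0.2)
6.4 [ 0.50941006 -0.19458437  0.10772564] -30.06065996237009 [-1.01158211 -2.31764232 55.7255197 ]
```

Call:
{"method": "apply_moves", "body": {"targets": [[[0,0,0,0,255],[0,0,0,0,255],[0,0,0,0,255],[0,0,0,0,255],[0,0,0,0,255],[0,0,0,0,255],[0,0,0,0,255],[0,0,0,0,255]]]}}

```text
t: 7.07
tcp_pos: [0.5094, -0.1946, 0.1077]
ee_rot: [0.866, 0.5, 0.0, 0.0]
contact_force: [-0.5, -0.7, 0.2]
gripper_width: 0.0004
grasp_force: 0.0
```

```bash
python3 - <<'E'
from h import *
for i in range(4):
    for l in look(f"i{i}"): print(l)
s,p,r,y=pose();print(s["t"],p,y,need([.5069,-.1943,.052]))
E
```

```text
('top', 7.067, np.float64(-167.2), 0.2, -0.9)
('side', 7.117, np.float64(84.5), -0.0, -0.5)
('top', 7.167, np.float64(140.6), 43.8, -0.0)
('side', 7.217, np.float64(149.4), 30.5, -0.4)
('top', 7.267, np.float64(159.0), 43.7, -0.1)
('side', 7.317, np.float64(-104.3), 0.6, -0.2)
('top', 7.367, np.float64(177.2), 34.7, 0.2)
('side', 7.417, np.float64(-86.3), 0.6, -0.1)
7.4667 [ 0.50937402 -0.19458231  0.10770515] -29.986877849924586 [-0.9904532  -2.28347884 55.70520084]
```

Call:
{"method": "apply_moves", "body": {"targets": [[[-1,-2.3,5,0,255],[0,0,6,0,255],[0,0,0,0,255],[0,0,0,0,255],[0,0,0,0,255],[0,0,0,0,255],[0,0,0,0,255],[0,0,0,0,255]]]}}

```text
t: 8.13
tcp_pos: [0.5071, -0.1944, 0.0969]
ee_rot: [0.866, 0.5, 0.0, 0.0]
contact_force: [-0.1, 0.3, 0.0]
gripper_width: 0.0007
grasp_force: 0.0
```

Call:
{"method": "apply_moves", "body": {"targets": [[[0,0,0,0,255],[0,0,0,0,255],[0,0,0,0,255],[0,0,0,0,255],[0,0,0,0,255],[0,0,0,0,255],[0,0,0,0,255],[0,0,0,0,255]]]}}

```text
t: 8.8
tcp_pos: [0.5069, -0.1943, 0.0967]
ee_rot: [0.866, 0.5, 0.0, 0.0]
contact_force: [-0.1, -0.2, -0.6]
gripper_width: 0.0005
grasp_force: 0.0
```

Call:
{"method": "apply_moves", "body": {"targets": [[[0,0,0,0,255],[0,0,0,0,255],[0,0,0,0,255],[0,0,0,0,255],[0,0,0,0,255],[0,0,0,0,255],[0,0,0,0,255],[0,0,0,0,255]]]}}

```text
t: 9.47
tcp_pos: [0.5069, -0.1943, 0.0967]
ee_rot: [0.866, 0.5, 0.0, -0.0]
contact_force: [0.5, 0.2, 0.0]
gripper_width: 0.0005
grasp_force: 0.0
```

Call:
{"method": "apply_moves", "body": {"targets": [[[0,0,0,0,255],[0,0,0,0,255],[0,0,0,0,255],[0,0,0,0,255],[0,0,0,0,255],[0,0,0,0,255],[0,0,0,0,255],[0,0,0,0,255]]]}}

```text
t: 10.13
tcp_pos: [0.5069, -0.1943, 0.0967]
ee_rot: [0.866, 0.5, -0.0, -0.0]
contact_force: [0.3, 0.3, -0.6]
gripper_width: 0.0005
grasp_force: 0.0
```

Call:
{"method": "apply_moves", "body": {"targets": [[[0,0,0,0,255],[0,0,0,0,255],[0,0,0,0,255],[0,0,0,0,255],[0,0,0,0,255],[0,0,0,0,255],[0,0,0,0,255],[0,0,0,0,255]]]}}

```text
t: 10.8
tcp_pos: [0.5069, -0.1943, 0.0967]
ee_rot: [0.866, 0.5, -0.0, -0.0]
contact_force: [0.1, 0.1, 0.5]
gripper_width: 0.0005
grasp_force: 0.0
```

```bash
python3 - <<'E'
from h import *
for i in range(4):
    for l in look(): print(l)
s,p,r,y=pose();print(s["t"],p,y,s["contact_force"],need([.5069,-.1943,.052]))
E
```

```text
('top', 10.8, np.float64(-46.1), 1.1, -0.6)
('side', 10.85, np.float64(35.1), 3.0, -0.4)
('top', 10.9, np.float64(-31.2), 1.5, -0.2)
('side', 10.95, np.float64(107.0), -0.1, -0.4)
('top', 11.0, np.float64(-16.5), 0.9, -0.4)
('side', 11.05, np.float64(62.9), 19.4, -0.3)
('top', 11.1, np.float64(158.1), 0.2, -0.2)
('side', 11.15, np.float64(77.4), 21.7, -0.2)
11.2 [ 0.50689279 -0.19431823  0.09671295] -29.991069812103095 [ 0.15818373 -0.20263606 -0.32510894] [ 2.03647908e-02 -3.38167869e-03  4.47129464e+01]
```

Call:
{"method": "apply_moves", "body": {"targets": [[[0,0,0,0,255],[0,0,0,0,255],[0,0,0,0,255],[0,0,0,0,255],[0,0,0,0,255],[0,0,0,0,255],[0,0,0,0,255]]]}}

```text
t: 11.78
tcp_pos: [0.5069, -0.1943, 0.0967]
ee_rot: [0.866, 0.5, -0.0, 0.0]
contact_force: [-0.0, -0.5, 0.0]
gripper_width: 0.0006
grasp_force: 0.0
```

```bash
python3 - <<'E'
from h import *
for i in range(2):
    for l in look(): print(l)
print(ctrl.get_state()["t"])
E
```

```text
('top', 11.783, np.float64(167.0), 40.3, -0.1)
('side', 11.833, np.float64(-99.0), 0.9, -0.6)
('top', 11.883, np.float64(-179.6), 38.6, 0.4)
('side', 11.933, np.float64(-115.2), 0.2, -0.1)
11.9833
```

Call:
{"method": "apply_moves", "body": {"targets": [[[0,0,0,0,255],[0,0,0,0,255],[0,0,0,0,255],[0,0,0,0,255],[0,0,0,0,255],[0,0,0,0,255],[0,0,12,0,255],[0,0,14,0,255]]]}}

```text
t: 12.65
tcp_pos: [0.5081, -0.1948, 0.0712]
ee_rot: [0.866, 0.5, 0.001, 0.001]
contact_force: [0.3, 0.8, -0.9]
gripper_width: 0.0005
grasp_force: 0.0
```

Call:
{"method": "apply_moves", "body": {"targets": [[[0,0,12,0,255],[0,0,0,0,255],[0,0,0,0,255],[0,0,4,0,255],[0,0,3,0,255],[0,0,1.5,0,255],[0,0,0.5,0,255],[0,0,0,0,255]]]}}

```text
t: 13.32
tcp_pos: [0.509, -0.1959, 0.0524]
ee_rot: [0.866, 0.5, 0.001, 0.002]
contact_force: [-3.0, -1.2, 9.9]
gripper_width: 0.0004
grasp_force: 4.8
```

```bash
python3 - <<'E'
from h import *
for i in range(2):
    for l in look(f"k{i}"): print(l)
s,p,r,y=pose();print(s["t"],p,s["contact_force"])
E
```

```text
('top', 13.317, np.float64(-24.8), 44.7, 0.1)
('side', 13.367, np.float64(-24.1), 29.3, -0.4)
('top', 13.417, np.float64(-24.9), 41.7, -0.2)
('side', 13.467, np.float64(-24.1), 29.0, -0.3)
13.5167 [ 0.50895368 -0.19580555  0.05239002] [-1.72278107 -1.9920681   9.97343129]
```

```bash
python3 - <<'E'
from h import *
im=cv2.imread("pics/k1_top.png");a=cv2.resize(im[205:265,325:395],None,fx=9,fy=9,interpolation=cv2.INTER_CUBIC)
cv2.imwrite("pics/c4.png",a)
for ang in(160,165.5,171): print(ang,[((proj("top",[c0[0]+r*np.cos(np.radians(ang)),c0[1]+r*np.sin(np.radians(ang)),.052])[0]-[325,205])*9+4).round() for r in(.101,.115,.118,.147)])
p=need([.486,-.162,.0525]);print("to 202",p)
print(zero(im,"top"))
E
```

```text
160 [array([262., 285.]), array([243., 336.]), array([239., 347.]), array([199., 454.])]
165.5 [array([299., 297.]), array([284., 350.]), array([281., 361.]), array([252., 471.])]
171 [array([336., 305.]), array([327., 359.]), array([325., 371.]), array([306., 484.])]
to 202 [ 17.82361633 -36.76857289  -0.29895036]
(np.float64(140.62903962793354), np.float32(41.730904), np.float32(-0.17333859))
```

View pics/c4.png

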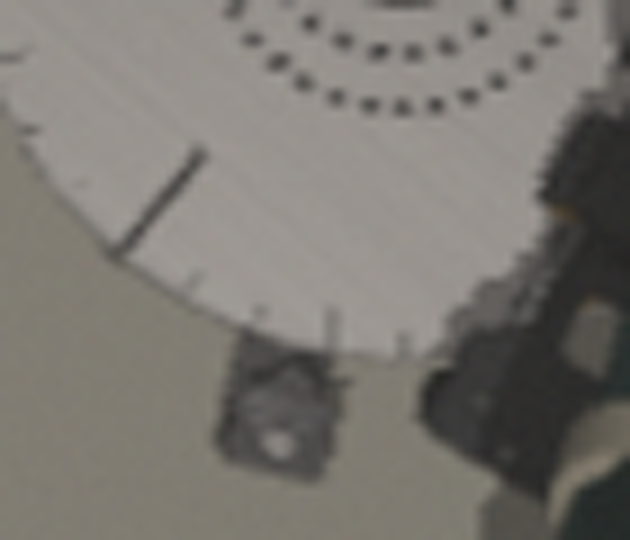

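The crop shows the zero line from (200,155) to (120,255), ticks 10° apart at (193,277), (260,312) and (332,322), and the pointer bracket centred near x≈285 at the rim, about 25.5° on from the line. I'll lift, put the finger down further back on the rim, and ease the disc round.

Call:
{"method": "apply_moves", "body": {"targets": [[[0,0,-4,0,255],[0,0,-6,0,255],[6,-12,0,0,255],[6,-12,0,0,255],[6,-12,0,0,255],[0,0,5,0,255],[0,0,3,0,255],[0,0,2,0,255]]]}}

```text
t: 14.18
tcp_pos: [0.4843, -0.1617, 0.0523]
ee_rot: [0.865, 0.501, -0.001, 0.001]
contact_force: [-14.8, -4.2, 37.3]
gripper_width: 0.0007
grasp_force: 18.6
```

```bash
python3 - <<'E'
from h import *
for l in look("l"): print(l)
s,p,r,y=pose();print(s["t"],p,s["contact_force"],np.degrees(np.arctan2(*(p[:2]-c0)[::-1])),np.hypot(*(p[:2]-c0)))
E
```

```text
('top', 14.183, np.float64(-25.7), 43.5, -0.1)
('side', 14.233, np.float64(-25.0), 32.8, -0.3)
14.2833 [ 0.48465878 -0.16217665  0.05232564] [-10.87295874  -3.06632896  22.14896929] -158.12242100768728 0.09789112739177318
```

Call:
{"method": "apply_moves", "body": {"targets": [[[-3.2,4.3,-0.7,0,255],[-3,4.5,0,0,255],[-2.7,4.7,0,0,255],[-2.4,4.8,0,0,255],[-2.1,5,0,0,255],[-1.9,5.1,0,0,255],[-1.5,5.2,0,0,255],[-1.2,5.2,0,0,255]]]}}

```text
t: 14.95
tcp_pos: [0.5112, -0.1971, 0.0524]
ee_rot: [0.866, 0.5, 0.001, 0.002]
contact_force: [-1.8, -1.0, 10.8]
gripper_width: 0.0003
grasp_force: 5.7
```

```bash
python3 - <<'E'
from h import *
for i in range(2):
  for l in look(f"m{i}"): print(l)
s,p,r,y=pose();print(s["t"],p,s["contact_force"],np.degrees(np.arctan2(*(p[:2]-c0)[::-1])),np.hypot(*(p[:2]-c0)))
im=cv2.imread("pics/m1_top.png");a=cv2.resize(im[210:262,325:395],None,fx=9,fy=9,interpolation=cv2.INTER_CUBIC)
cv2.imwrite("pics/c5.png",a)
E
```

```text
('top', 14.95, np.float64(0.7), 41.4, -0.1)
('side', 15.0, np.float64(2.2), 21.8, -0.4)
('top', 15.05, np.float64(1.6), 43.7, -0.1)
('side', 15.1, np.float64(1.8), 21.7, 0.2)
15.15 [ 0.51157669 -0.19723821  0.0523946 ] [-1.75284293 -2.18637041 10.3237881 ] -131.7825334254638 0.09593698714706417
```

View pics/c5.png

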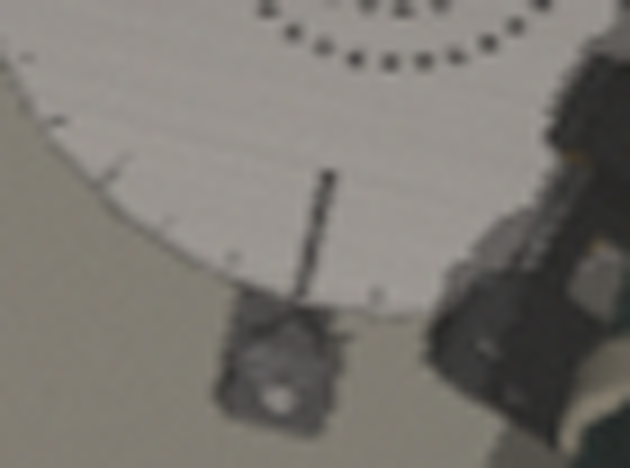

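The crop shows the zero line running from (328,177) to (298,300), close to the pointer bracket (x≈240–335). I'll average frames for one last enlarged check.

```bash
python3 - <<'E'
from h import *
out=[]
for n,(x0,y0,w,h) in (("top",(344,224,28,36)),("side",(336,160,40,36))):
    a=np.mean([ctrl.get_image(n)[0].astype(float) for _ in range(8)],0)
    np.save(f"avg_{n}.npy",a);print(n,zero(a.astype(np.float32),n))
    k=a[y0:y0+h,x0:x0+w].mean(2).astype(np.float32);k=np.clip((k-20)/(k.max()-20),0,1)**.5*255
    f=14 if n=="top" else 9.8
    z=cv2.resize(k,None,fx=f,fy=f,interpolation=cv2.INTER_CUBIC);z=np.clip(z,0,255).astype(np.uint8);print(z.shape)
    z=cv2.copyMakeBorder(z,0,max(0,504-z.shape[0]),0,6,cv2.BORDER_CONSTANT);out.append(z)
cv2.imwrite("pics/c6.png",np.hstack([o[:504] for o in out]))
s=ctrl.get_state();print(s["t"],s["contact_force"])
E
```

```text
top (np.float64(166.6943719740517), np.float32(41.903522), np.float32(0.30140942))
(504, 392)
side (np.float64(166.95980379560135), np.float32(23.773624), np.float32(-0.08872098))
(353, 392)
15.95 [-1.26299463 -2.23955305  9.94793212]
```

View pics/c6.png

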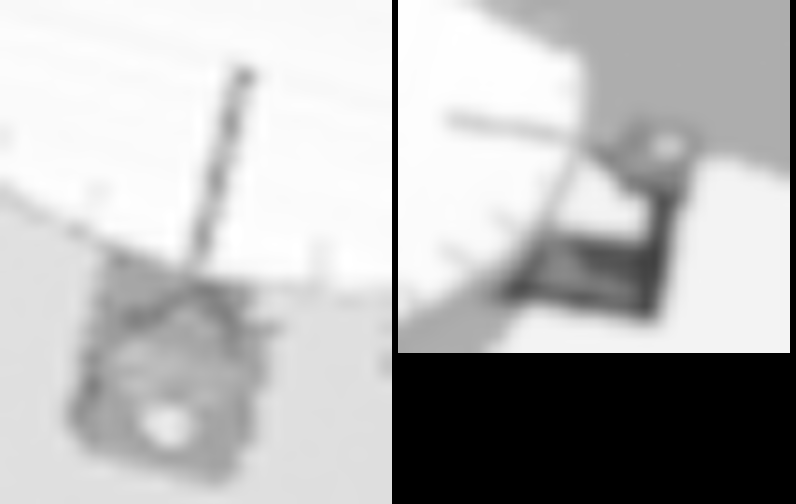

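The pointer's apex is at (192,282) in the left panel, and the zero line extended reaches x≈196 there, about 0.3° off. The side panel agrees, so I'm lifting off.

Call:
{"method": "apply_moves", "body": {"targets": [[[0,0,-1.5,0,255],[0,0,-10,0,255],[0,0,-30,0,255]]]}}

```text
t: 16.2
tcp_pos: [0.5051, -0.1938, 0.0876]
ee_rot: [0.866, 0.5, -0.003, -0.004]
contact_force: [0.2, -0.3, -0.6]
gripper_width: 0.0003
grasp_force: 0.0
```

```bash
python3 - <<'E'
from h import *
for i in range(5):
  for l in look(f"n{i}"): print(l)
s,p,r,y=pose();print(s["t"],p,s["contact_force"])
E
```

```text
('top', 16.2, np.float64(-0.1), 42.1, -0.2)
('side', 16.25, np.float64(0.1), 23.4, -0.1)
('top', 16.3, np.float64(-0.6), 43.0, -0.0)
('side', 16.35, np.float64(-0.3), 23.6, -0.0)
('top', 16.4, np.float64(-1.0), 44.1, -0.1)
('side', 16.45, np.float64(-0.8), 22.6, -0.2)
('top', 16.5, np.float64(-1.4), 43.0, -0.3)
('side', 16.55, np.float64(-1.2), 23.5, 0.1)
('top', 16.6, np.float64(-1.6), 40.5, -0.1)
('side', 16.65, np.float64(-1.4), 24.7, 0.4)
16.7 [ 0.50849884 -0.19532338  0.09077931] [ 0.67251007  0.66058626 -0.60181348]
```

The disc drifts back slowly after the lift because unloading the arm carried it along. I'll touch again lightly, ease it forward and unload gently.

Call:
{"method": "apply_moves", "body": {"targets": [[[0,0,12,0,255],[0,0,12,0,255],[0,0,9,0,255],[0,0,3,0,255],[0,0,1.5,0,255],[0,0,0.6,0,255],[0,0,0.6,0,255],[0,0,0,0,255]]]}}

```text
t: 17.37
tcp_pos: [0.5097, -0.1958, 0.0535]
ee_rot: [0.866, 0.5, 0.0, 0.0]
contact_force: [-0.2, -0.1, -0.6]
gripper_width: 0.0001
grasp_force: 0.0
```

```bash
python3 - <<'E'
from h import *
for i in range(3):
  for l in look(): print(l)
  s,p,r,y=pose();print(s["t"],p,s["contact_force"])
E
```

```text
('top', 17.367, np.float64(-0.2), 42.2, -0.0)
('side', 17.417, np.float64(0.5), 22.9, 0.1)
17.4667 [ 0.50976496 -0.19587463  0.05371825] [ 1.12689341 -0.83113567  0.33057674]
('top', 17.467, np.float64(0.4), 41.8, 0.0)
('side', 17.517, np.float64(1.0), 24.3, 0.2)
17.5667 [ 0.50968177 -0.19586476  0.05368806] [-0.38473113  0.25973467 -0.08201554]
('top', 17.567, np.float64(1.0), 43.0, 0.1)
('side', 17.617, np.float64(1.7), 22.2, -0.2)
17.6667 [ 0.50953994 -0.19580148  0.05353777] [-0.00700348 -0.65731288  0.45363022]
```

Call:
{"method": "apply_moves", "body": {"targets": [[[0,0,1,0,255],[0,0,1,0,255],[0,0,0,0,255],[0,0,0,0,255]]]}}

```text
t: 18.0
tcp_pos: [0.5103, -0.1964, 0.0524]
ee_rot: [0.866, 0.5, 0.0, 0.001]
contact_force: [-0.3, -1.1, 5.5]
gripper_width: 0.0004
grasp_force: 2.6
```

```bash
python3 - <<'E'
from h import *
for i in range(3):
  for l in look(): print(l)
  s,p,r,y=pose();print(s["t"],p,s["contact_force"])
E
```

```text
('top', 18.0, np.float64(2.6), 43.0, 0.0)
('side', 18.05, np.float64(3.0), 22.5, -0.0)
18.1 [ 0.51026979 -0.1963944   0.05241777] [-1.00537829 -1.04602062  5.24986293]
('top', 18.1, np.float64(2.6), 44.8, -0.2)
('side', 18.15, np.float64(3.0), 22.9, -0.1)
18.2 [ 0.51028446 -0.19641915  0.05242545] [-0.68670631 -0.78491456  5.60797483]
('top', 18.2, np.float64(2.6), 44.7, 0.2)
('side', 18.25, np.float64(3.0), 22.5, 0.1)
18.3 [ 0.51025289 -0.19638171  0.05240148] [-0.636548   -0.22738016  5.96837263]
```

Call:
{"method": "apply_moves", "body": {"targets": [[[0,0,-0.3,0,255],[0,0,-0.3,0,255],[0,0,-0.3,0,255],[0,0,0,0,255],[0,0,0,0,255]]]}}

```text
t: 18.72
tcp_pos: [0.5097, -0.1958, 0.0524]
ee_rot: [0.866, 0.5, 0.0, 0.0]
contact_force: [-0.4, -1.0, 4.8]
gripper_width: 0.0004
grasp_force: 2.2
```

```bash
python3 - <<'E'
from h import *
for i in range(2):
  for l in look(): print(l)
  s,p,r,y=pose();print(s["t"],p,s["contact_force"])
E
```

```text
('top', 18.717, np.float64(2.0), 41.2, 0.3)
('side', 18.767, np.float64(2.4), 25.2, -0.0)
18.8167 [ 0.50964662 -0.19582106  0.05239577] [-0.43163749  0.08610928  4.62917166]
('top', 18.817, np.float64(2.0), 41.2, 0.4)
('side', 18.867, np.float64(2.4), 25.2, -0.1)
18.9167 [ 0.50967989 -0.19579531  0.05241841] [ 0.39695157 -0.01421958  4.23386817]
```

Call:
{"method": "apply_moves", "body": {"targets": [[[0.1,-0.4,0,0,255],[0.1,-0.4,0,0,255],[0.1,-0.4,-0.2,0,255],[0,0,-0.2,0,255],[0,0,-0.2,0,255],[0,0,0,0,255],[0,0,0,0,255]]]}}

```text
t: 19.5
tcp_pos: [0.5083, -0.1946, 0.0524]
ee_rot: [0.866, 0.5, -0.0, -0.0]
contact_force: [1.8, 2.1, 2.5]
gripper_width: 0.0005
grasp_force: 1.0
```

```bash
python3 - <<'E'
from h import *
for i in range(2):
  for l in look(): print(l)
  s,p,r,y=pose();print(s["t"],p,s["contact_force"])
E
```

```text
('top', 19.5, np.float64(1.0), 41.2, 0.0)
('side', 19.55, np.float64(1.4), 22.2, -0.2)
19.6 [ 0.5082639  -0.19460789  0.05241701] [0.77711469 1.02204443 1.45719846]
('top', 19.6, np.float64(1.0), 41.1, 0.2)
('side', 19.65, np.float64(1.4), 22.1, 0.2)
19.7 [ 0.5082063  -0.19468986  0.05243381] [0.28729112 1.18174647 1.56532949]
```

Call:
{"method": "apply_moves", "body": {"targets": [[[0,0,-0.15,0,255],[0,0,-0.1,0,255],[0,0,0,0,255],[0,0,0,0,255]]]}}

```text
t: 20.03
tcp_pos: [0.5079, -0.1948, 0.0526]
ee_rot: [0.866, 0.5, -0.0, -0.0]
contact_force: [-0.2, -0.2, -0.4]
gripper_width: 0.0006
grasp_force: 0.0
```

```bash
python3 - <<'E'
from h import *
for i in range(2):
  for l in look(): print(l)
  s,p,r,y=pose();print(s["t"],p,s["contact_force"])
E
```

```text
('top', 20.033, np.float64(0.7), 41.4, 0.1)
('side', 20.083, np.float64(1.0), 24.3, 0.1)
20.1333 [ 0.50810554 -0.19478973  0.05269119] [-0.02037785  0.00537892 -0.5987648 ]
('top', 20.133, np.float64(0.8), 42.2, -0.0)
('side', 20.183, np.float64(1.0), 24.2, 0.2)
20.2333 [ 0.50830312 -0.1948578   0.05287215] [0.02961181 0.30237236 0.61545341]
```

Contact has ended and the disc is still at about 0.8. I'll lift away and watch for drift.

Call:
{"method": "apply_moves", "body": {"targets": [[[0,0,-8,0,255],[0,0,-25,0,255],[0,0,-40,0,255],[0,0,-40,0,255],[0,0,0,0,255],[0,0,0,0,255]]]}}

```text
t: 20.73
tcp_pos: [0.511, -0.196, 0.1703]
ee_rot: [0.866, 0.5, 0.002, 0.003]
contact_force: [-0.7, 0.0, 0.1]
gripper_width: 0.0007
grasp_force: 0.0
```

```bash
python3 - <<'E'
from h import *
for i in range(4):
  for l in look(): print(l)
a=np.mean([ctrl.get_image("top")[0].astype(float) for _ in range(4)],0).astype(np.float32);print(zero(a,"top"))
s,p,r,y=pose();print(s["t"],p,s["contact_force"],np.abs(s["qvel"]).max())
E
```

```text
('top', 20.733, np.float64(0.7), 42.1, 0.2)
('side', 20.783, np.float64(1.0), 23.7, -0.3)
('top', 20.833, np.float64(0.7), 41.2, 0.4)
('side', 20.883, np.float64(1.0), 24.2, -0.1)
('top', 20.933, np.float64(0.7), 41.9, 0.3)
('side', 20.983, np.float64(1.0), 24.0, 0.0)
('top', 21.033, np.float64(0.7), 42.0, 0.3)
('side', 21.083, np.float64(1.0), 23.9, -0.2)
(np.float64(166.20484358167496), np.float32(41.867554), np.float32(0.18091965))
21.3333 [ 0.50826227 -0.19476239  0.16549611] [-0.30878954 -0.08505107  1.56239599] 0.0029298164052915954
```

The disc is still, with the zero line at the pointer and the hand clear.

```bash
python3 -c "
from bench import ctrl
print(ctrl.job_done())"
```

```text
the job is handed in; nothing more can be done
None
```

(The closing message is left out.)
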